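# Lay finished bamboo gifts into their fitted trays

### The arm

A 6-joint arm with a two-finger parallel gripper is mounted at the origin on the work surface. World frame = base frame: x ahead of the robot, y to its left, z up, the work surface at z = 0. Lengths are in mm, angles in rad, forces in N, time in s.
With the tool pointing down it reaches from about 300 to 775 mm from the base axis. Payload 14.6 kg.
Tool frame: the origin (TCP) lies midway between the tips of the shut fingers; the grasp point (between the pads) lies 19 mm behind it; y points along the fingers, z is the direction in which the jaws open and shut, and the axes are right-handed (so a half turn about y gives the same grasp; the last joint's range is limited). The gripper opens to 94 mm and grips with 3 to 60 N. Pads are 16 mm wide; open, the fingers measure 119 mm over their backs; the gripper's body (75 mm by 177 mm) begins 78 mm behind the grasp point.
Start: joints at [1.139, 0.3, 1.521, -0, 1.321, -0.067], TCP at [196.216, 513.798, 172.246] pointing down, gripper open.
Joint ranges: [-3.03, 3.03], [-0.79, 2.21], [0.23, 2.52], [-1.04, 4.18], [0, 3.07], [-2.55, 2.55]. Speed limits (rad/s): [2.22, 2.22, 2.57, 3.14, 3.14, 3.14].

### API

Orientations are given as [roll, pitch, yaw] about the fixed x, y, z axes, in that order (R = Rz(yaw) Ry(pitch) Rx(roll)).
In Python, from cell import manip gives the robot as it stands.
- The arm moves only by the tool play_rows, never from a script. Its argument "series" is a list of rows, each a list of 3 entries, a list of its own where there are three numbers: the shift along the tool's x, y, z in m, then the turn about the tool's y in rad, then the closure, from 0 (fully open) to 1 (shut). In form: [[[dx, dy, dz], twist, grip], ...]. A call has 1 to 20 rows; each row is the pose to reach, as a shift and turn from the pose measured when the call began, along the tool's axes at that moment; what a row does not reach only later rows make up. A row lasts 1/10 s, in which the tool goes at most 50 mm and 8.59 degrees, less where a joint would pass 70% of its speed; a pose out of reach is approached as far as the arm can. A call with a gripper value outside its range is refused whole. The fingers move at their own pace and stop on an object; "squeeze" is the grip in N (left out, the last holds). Time passes only in rows, so rows that repeat a pose let the fingers close. It gives the time, the measured TCP pose, the force and the opening at its end, in the units of the state.
- manip.read_state(): the state, without advancing time (a new reading comes with each control period).
- manip.camera(name): name is "scene" or "side" or "wrist"; returns the picture (384x512x3 uint8, red, green, blue); there is no depth.
- manip.camera_params(name): a dict with "K" (3x3 intrinsics, pixels), "rvec" (rotation vector, rad) and "tvec" (3), from world to camera coordinates, as OpenCV has them. Camera axes: x right, y down, z forward; pixel columns grow to the right and rows downward; lengths in mm; the calibration is good to about 2 mm. A picture is of the moment at which its call begins: read the wrist's pose just before it. camera_params takes no time and is no camera call; for the wrist camera it gives the pose at the moment of the call.
- manip.sign_off(): hands the job in, once; it reports no verdict.
The state is a dict: "clock": time; "joints": joint angles; "qd": joint speeds; "effort": joint torques, N m; "eef_pos": TCP position; "eef_rot": TCP orientation; "wrist_force": force on the tool from outside, world axes, zero at the start; "moment": the same for the moment, N m; "finger_gap": finger opening in mm.
Only numpy, scipy, OpenCV 4.12 (cv2) and the standard library are available. Lean on these libraries where they do the work, as an engineer would, in place of code of your own. Each camera call takes 0.05 s, during which the arm holds its last target. There are 200 camera calls.

### The job

Put each of the four finished pieces into the small bamboo tray made for it, upright, centred and let go: the napkin stand inside the dark rectangle and lined up with it, the tumbler on the dark circle, the red bauble in the red pocket and the blue bauble in the blue pocket. The baubles are thin and fragile: hold them lightly and set them down gently, cap up, without dropping or pressing them. Do not knock over the glue bottle.

Things in the scene. Friction and masses are not known exactly. Their poses are not given: they have to be found in the camera images.
- stand_center (a point): centre (half-way up) of the napkin stand: a wooden block 74 x 36 mm, 28 mm high, with two upright triangular woven sides, flush with its long faces, rising to a peak 68 mm above its underside; this point is 34 mm above the underside. x along the length, y across the width (grip it so), z up. About 90 g
- tumbler_center (a point): centre (half-way up) of the bamboo tumbler: a plain round open cup, pale with two dark bands, 54 mm outside diameter, 66 mm high, wall 4 mm; this point is 33 mm above its underside; z up. It stands mouth up. About 70 g
- bauble_red_center (a point): centre of the red bauble: thin lacquered ball, 54 mm diameter, about 50 g, brass band and brass cap (top 33 mm above this point), flat foot 20 mm wide (25 mm below); stands cap up on the table; z up. Fragile: cracks if the fingers press it with over 120 N (both sides added; 20 to 30 N a finger holds it) if dropped over 12 mm, or if pressed into a tray with over 30 N
- bauble_blue_center (a point): centre of the blue bauble: thin lacquered ball, 54 mm diameter, about 50 g, brass band and brass cap (top 33 mm above this point), flat foot 20 mm wide (25 mm below); stands cap up on the table; z up. Fragile: cracks if the fingers press it with over 120 N (both sides added; 20 to 30 N a finger holds it) if dropped over 12 mm, or if pressed into a tray with over 30 N
- tray_long: bamboo tray 100 x 100 mm, fixed; woven floor 5 mm above the table, rim 12 mm high, 4 mm thick. Origin: centre of its underside; z up, x and y along its sides. On its floor a flat dark rectangular outline 88 x 50 mm, centred, its long side along the tray's x: the place of the napkin stand
- tray_round: bamboo tray 100 x 100 mm, fixed; woven floor 5 mm above the table, rim 12 mm high, 4 mm thick. Origin: centre of its underside; z up, x and y along its sides. On its floor a flat dark circle outline, 72 mm outside and 58 mm inside, centred: the place of the tumbler
- tray_red: bamboo tray 100 x 100 mm, fixed; woven floor 5 mm above the table, rim 12 mm high, 4 mm thick. Origin: centre of its underside; z up, x and y along its sides. Red lining with a round red collar at its centre, 62 mm outside, 42 mm inside, top 21 mm above the table: the pocket of the red bauble, whose centre rests 38 mm above the table, its foot clear of the floor
- tray_blue: bamboo tray 100 x 100 mm, fixed; woven floor 5 mm above the table, rim 12 mm high, 4 mm thick. Origin: centre of its underside; z up, x and y along its sides. Blue lining with a round blue collar at its centre, 62 mm outside, 42 mm inside, top 21 mm above the table: the pocket of the blue bauble, whose centre rests 38 mm above the table, its foot clear of the floor
- glue_center (a point): centre (half-way up) of a white glue bottle with a blue nozzle, 36 mm diameter, 86 mm high, standing loose in the middle of the work; this point is 43 mm above its underside; z up. Not to be knocked over
There are look-alikes about, which are no part of the job. Several things look just like the part that bears stand_center: the one meant starts nearest to the robot's base.

How it is judged:
By the outcome, as a careful person would: the job done as asked, in the order asked, and still so for the second after the job is handed in, with the robot touching nothing.
It also fails if it takes over 120 s, if anything falls off the work surface, if the arm or the gripper's body presses on something with over 40 N, if the wrist force passes 120 N, or if a joint passes its speed limit or range.

## Working session

There is one attempt and no reset: what is moved stays moved. The work goes in short steps, Python scripts to look and compute and a tool call to move; the robot and the scene stay as the last step left them, time stands still between calls to the robot, and variables do not carry over. Pictures are saved under pics/ and viewed, about 12 in all and at most 16, crops included, and the job is handed in when it is done.

Besides the shell and the picture viewer there is one more tool, called after ">>>" by a JSON object that holds its "op" and its "data", one argument or row to a line. play_rows: Moves the arm, as the interface text tells. Its arguments: {"type":"object","properties":{"series":{"type":"array","items":{"type":"array"}},"squeeze":{"type":"number"}},"required":["series"]}

```bash
ls; mkdir -p pics; python3 - <<'E'
from cell import manip
import cv2
print(manip.read_state())
for n in("scene","side","wrist"):
    p=manip.camera_params(n);print(n,p)
    cv2.imwrite(f"pics/{n}0.png",manip.camera(n)[:,:,::-1])
E
```

```text
pics
{'clock': 0.0, 'joints': array([ 1.13935493e+00,  3.00478893e-01,  1.52157721e+00,  8.69682064e-06,
        1.32069069e+00, -6.66428718e-02]), 'qd': array([ 0.00164933,  0.00126564, -0.00025035, -0.00059047,  0.00071249,
        0.00075211]), 'effort': array([ 7.07336476e-04, -5.31819892e+01, -3.52721286e+01,  7.08791683e-02,
        2.44335568e-02, -1.56027289e-05]), 'eef_pos': array([196.11640199, 513.52848484, 171.68371536]), 'eef_rot': array([-1.57194734e+00,  8.52632605e-05, -3.64800735e-01]), 'wrist_force': array([-0.72411181, -0.77188349,  1.16719397]), 'moment': array([-0.02924045,  0.06998728,  0.03855553]), 'finger_gap': 94.36418038798895}
scene {'K': array([[452.57100619,   0.        , 255.22216768],
       [  0.        , 452.57100619, 183.20671656],
       [  0.        ,   0.        ,   1.        ]]), 'rvec': array([ 1.93707082,  1.83634472, -0.54902282]), 'tvec': array([-243.23857734, -395.38484385, 1703.78549978])}
side {'K': array([[431.5201041 ,   0.        , 258.20763946],
       [  0.        , 431.5201041 , 191.15687597],
       [  0.        ,   0.        ,   1.        ]]), 'rvec': array([ 2.12530912, -0.48950914,  0.2448762 ]), 'tvec': array([-404.28407177,  273.97315837, 1109.17771937])}
wrist {'K': array([[269.74434501,   0.        , 255.80828546],
       [  0.        , 269.74434501, 189.05876381],
       [  0.        ,   0.        ,   1.        ]]), 'rvec': array([-2.39502258, -1.64898635, -0.22350664]), 'tvec': array([-549.11743885,  -27.9804799 ,  392.13363328])}
```

View pics/scene0.png

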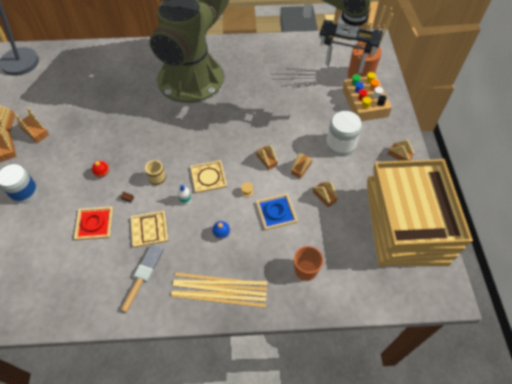

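View pics/side0.png

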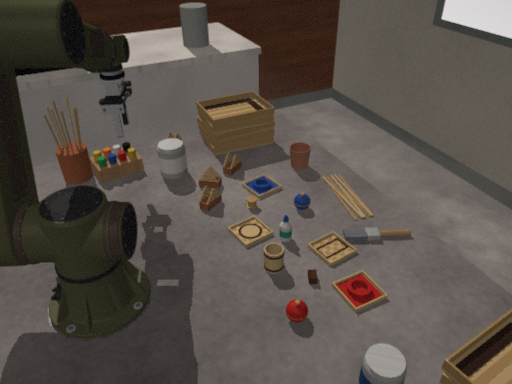

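Scene view: stand-like pieces are at (266,157), (302,165), (325,193), (401,150), (32,125) and (5,145). The tumbler is at (155,172), red bauble (100,169), blue bauble (221,230) and glue (184,194). Trays: red (94,223), long (149,229), round (208,177), blue (277,211). I'll measure these next and take a crop.

```bash
cat > h.py <<'E'
import numpy as np,cv2
from cell import manip
def ray(p,uv):
    R=cv2.Rodrigues(np.array(p["rvec"]))[0];t=np.array(p["tvec"]).ravel()
    d=R.T@np.linalg.inv(p["K"])@np.array([uv[0],uv[1],1.]);return -R.T@t,d
def onz(p,uv,z):
    c,d=ray(p,uv);return c+d*(z-c[2])/d[2]
def proj(p,X):
    return cv2.projectPoints(np.array(X,float).reshape(-1,3),np.array(p["rvec"]),np.array(p["tvec"]),np.array(p["K"]),None)[0].reshape(-1,2)
def comps(m,amin=30):
    n,l,s,c=cv2.connectedComponentsWithStats(m.astype(np.uint8))
    return [(c[i].round(1),s[i]) for i in range(1,n) if s[i][4]>=amin]
E
python3 - <<'E'
from h import *
S=manip.camera_params("scene");D=manip.camera_params("side")
for n,uv,z in [("st",(266,157),20),("st",(302,165),20),("st",(325,193),20),("st",(401,150),20),("st",(32,125),20),("st",(5,145),20),("tumbler",(155,172),33),("red",(100,169),25),("blue",(221,230),25),("glue",(184,194),43),("tred",(94,223),10),("tlong",(149,229),5),("tround",(208,177),5),("tblue",(277,211),10)]:
    X=onz(S,uv,z);print(n,uv,X.round(),round(np.hypot(*X[:2])),proj(D,X).round())
im=cv2.imread("pics/scene0.png")
a=cv2.resize(im[130:260,70:350],None,fx=2.8,fy=2.8,interpolation=cv2.INTER_CUBIC)
cv2.imwrite("pics/crop0.png",a)
E
```

```text
st (266, 157) [398. 258.  20.] 474 [[211. 199.]]
st (302, 165) [436. 372.  20.] 573 [[210. 180.]]
st (325, 193) [546. 431.  20.] 695 [[232. 165.]]
st (401, 150) [393. 704.  20.] 806 [[171. 143.]]
st (32, 125) [ 218. -535.   20.] 578 [[272. 454.]]
st (5, 145) [ 302. -606.   20.] 677 [[333. 471.]]
tumbler (155, 172) [447. -97.  33.] 458 [[273. 258.]]
red (100, 169) [ 420. -275.   25.] 502 [[297. 310.]]
blue (221, 230) [659. 108.  25.] 668 [[302. 201.]]
glue (184, 194) [540.  -1.  43.] 540 [[286. 226.]]
tred (94, 223) [ 608. -272.   10.] 666 [[359. 288.]]
tlong (149, 229) [ 634. -107.    5.] 643 [[332. 248.]]
tround (208, 177) [456.  68.   5.] 461 [[251. 231.]]
tblue (277, 211) [596. 278.  10.] 658 [[262. 184.]]
```

View pics/crop0.png

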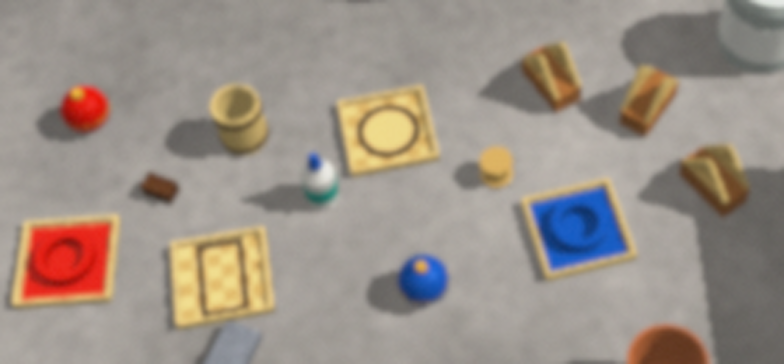

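The stand meant is the one at (266,157). It measures 474 mm from the base, and the next ones are at 573 mm (302,165) and 578 mm (32,125). The crop shows it at crop (553,75), a wooden block with two woven sides, and both views agree within about 3 px. I'll look at it from above next.

```bash
cat >> h.py <<'E'
def go(x,y,z,yaw,st=None):
    """tool shift [m] and twist to reach world TCP (mm) and yaw, tool down"""
    st=st or manip.read_state();r,p,w=st["eef_rot"]
    from scipy.spatial.transform import Rotation as Ro
    R=Ro.from_euler("xyz",st["eef_rot"]).as_matrix()
    d=R.T@(np.array([x,y,z])-st["eef_pos"])/1000
    tw=-((yaw-w+np.pi/2)%np.pi-np.pi/2)
    print("from",st["eef_pos"].round(1),"yaw",round(w,3),"shift",d.round(4),"twist",round(tw,3),"j6",st["joints"][5].round(2),"t",round(st["clock"],2),"F",st["wrist_force"].round(1),"gap",round(st["finger_gap"],1))
E
python3 - <<'E'
from h import *
W=manip.camera_params("wrist");c,d=ray(W,(256,192));print("cam",c,"axis",d)
S=manip.camera_params("scene");print(onz(S,(345,140),50))
go(398,258,240,-.365)
go(398,258,240,-.8)
E
```

```text
cam [123.00297993 541.67733823 384.19760679] axis [ 0.26068687 -0.10076124 -0.96021296]
[365.1878173  517.63654435  50.        ]
from [196.1 513.6 171.9] yaw -0.365 shift [ 0.2798 -0.068  -0.1668] twist 0.0 j6 -0.07 t 0.15 F [-0.1  0.1  1.2] gap 94.0
from [196.1 513.6 171.9] yaw -0.365 shift [ 0.2798 -0.068  -0.1668] twist 0.435 j6 -0.07 t 0.15 F [-0.1  0.1  1.2] gap 94.0
```

>>> {"op": "play_rows", "data": {
  "series": [
    [[0.0,-0.04,0],0,0],
    [[0.03,-0.068,-0.02],0,0],
    [[0.07,-0.068,-0.042],0,0],
    [[0.11,-0.068,-0.065],0,0],
    [[0.15,-0.068,-0.09],0,0],
    [[0.19,-0.068,-0.113],0,0],
    [[0.23,-0.068,-0.137],0,0],
    [[0.26,-0.068,-0.155],0,0],
    [[0.28,-0.068,-0.167],0,0],
    [[0.28,-0.068,-0.167],0,0],
    [[0.28,-0.068,-0.167],0,0]
  ]
}}

```text
clock: 1.25
eef_pos: [398.0, 257.8, 239.8]
eef_rot: [-1.572, 0.0, -0.366]
wrist_force: [-0.5, 0.6, 0.0]
finger_gap: 93.9
```

```bash
python3 - <<'E'
from h import *
import pickle
W=manip.camera_params("wrist");im=manip.camera("wrist")[:,:,::-1]
cv2.imwrite("pics/w1.png",im);pickle.dump(W,open("w1.pkl","wb"))
print(proj(W,[[398,258,20],[456,68,5],[596,278,10]]))
E
```

```text
[[256.35307951 163.89701967]
 [169.17065962 229.54230689]
 [305.1461432  258.74576603]]
```

View pics/w1.png

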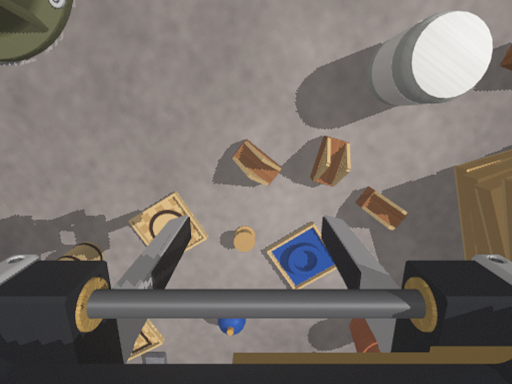

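Wrist view: the stand is at (256,162), round tray (169,228), blue tray (303,257) and blue bauble (231,326). The next-nearest look-alike is at (330,160). I'll enlarge the stand to get its corners.

```bash
python3 - <<'E'
import cv2
im=cv2.imread("pics/w1.png")
a=cv2.resize(im[132:192,222:292],None,fx=9,fy=9,interpolation=cv2.INTER_CUBIC);cv2.imwrite("pics/c1.png",a)
E
```

```text
(no output)
```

View pics/c1.png

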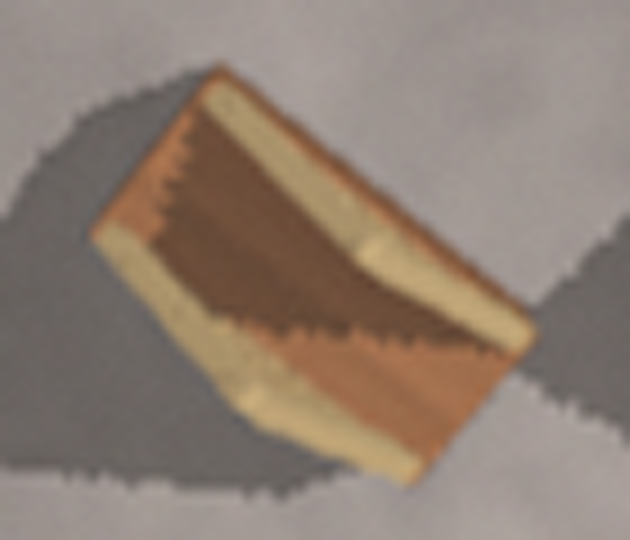

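```bash
python3 - <<'E'
from h import *
import pickle
W=pickle.load(open("w1.pkl","rb"))
P=np.array([onz(W,(222+a/9,132+b/9),28)[:2] for a,b in [(208,84),(535,332),(415,482),(95,232)]])
print(P.round(1),P.mean(0)); 
for i in range(4):
    e=P[(i+1)%4]-P[i];print(np.linalg.norm(e).round(1),np.arctan2(e[1],e[0]).round(3))
im=cv2.imread("pics/w1.png");h=cv2.cvtColor(im,cv2.COLOR_BGR2HSV)
for c,s in comps(cv2.inRange(h,(105,120,40),(125,255,255)),200):print("blue",c,s,onz(W,c,5).round(1))
E
```

```text
[[357.2 254.9]
 [418.5 293.1]
 [436.8 263.6]
 [374.  226.9]] [396.6437578  259.61991064]
72.3 0.557
34.7 -1.016
72.7 -2.611
32.7 2.112
blue [303.5 256.5] [ 272  228   63   57 1923] [593.6 276.5   5. ]
blue [231.5 324.3] [218 319  27  15 282] [686.1  94.5   5. ]
```

```bash
python3 - <<'E'
from h import *
go(397,259.5,8,.545)
E
```

```text
from [397.7 258.2 239.9] yaw -0.365 shift [-0.001   0.2319  0.0011] twist -0.91 j6 -0.71 t 1.3 F [ 0.3  0.6 -0. ] gap 93.8
```

>>> {"op": "play_rows", "data": {
  "series": [
    [[0,0.02,0],-0.14,0],
    [[0,0.05,0],-0.28,0],
    [[0,0.08,0],-0.42,0],
    [[0,0.11,0],-0.56,0],
    [[0,0.13,0],-0.7,0],
    [[-0.001,0.14,0.001],-0.84,0],
    [[-0.001,0.15,0.001],-0.91,0],
    [[-0.001,0.18,0.001],-0.91,0],
    [[-0.001,0.205,0.001],-0.91,0],
    [[-0.001,0.222,0.001],-0.91,0],
    [[-0.001,0.232,0.001],-0.91,0],
    [[-0.001,0.232,0.001],-0.91,0],
    [[-0.001,0.232,0.001],-0.91,1],
    [[-0.001,0.232,0.001],-0.91,1],
    [[-0.001,0.232,0.001],-0.91,1],
    [[-0.001,0.232,0.001],-0.91,1],
    [[-0.001,0.232,0.001],-0.91,1],
    [[-0.001,0.232,0.001],-0.91,1],
    [[-0.001,0.232,0.001],-0.91,1]
  ],
  "squeeze": 30
}}

```text
clock: 3.2
eef_pos: [397.0, 259.3, 7.9]
eef_rot: [-1.571, 0.001, 0.545]
wrist_force: [-0.8, 0.4, 0.3]
finger_gap: 41.4
```

```bash
python3 - <<'E'
from h import *
go(634,-107,160,0)
im=cv2.imread("pics/scene0.png")
a=cv2.resize(im[205:255,120:178],None,fx=11,fy=11,interpolation=cv2.INTER_CUBIC);cv2.imwrite("pics/c2.png",a)
E
```

```text
from [397.  259.3   7.9] yaw 0.545 shift [ 0.0125 -0.152  -0.4362] twist 0.545 j6 -1.61 t 3.2 F [-0.8  0.4  0.3] gap 41.4
```

>>> {"op": "play_rows", "data": {
  "series": [
    [[0,0,0],0,1],
    [[0,0,0],0,1],
    [[0,0,0],0,1],
    [[0,-0.01,0],0,1],
    [[0,-0.03,0],0,1],
    [[0,-0.06,0],0,1],
    [[0,-0.1,0],0,1],
    [[0,-0.14,0],0,1],
    [[0,-0.18,0],0,1],
    [[0,-0.22,0],0,1],
    [[0,-0.232,0],0,1],
    [[0,-0.232,0],0,1]
  ]
}}

```text
clock: 4.4
eef_pos: [397.5, 259.7, 241.6]
eef_rot: [-1.571, -0.002, 0.545]
wrist_force: [0.5, -0.3, -1.7]
finger_gap: 35.9
```

```bash
python3 - <<'E'
from h import *
go(620,20,240,0)
E
```

```text
from [397.5 259.7 241.6] yaw 0.545 shift [ 0.0659  0.0018 -0.3204] twist 0.545 j6 -1.61 t 4.4 F [ 0.5 -0.3 -1.7] gap 35.9
```

>>> {"op": "play_rows", "data": {
  "series": [
    [[0.005,0,-0.02],0.05,1],
    [[0.012,0,-0.055],0.1,1],
    [[0.02,0,-0.095],0.17,1],
    [[0.028,0,-0.135],0.24,1],
    [[0.036,0,-0.175],0.31,1],
    [[0.044,0,-0.215],0.38,1],
    [[0.053,0,-0.255],0.45,1],
    [[0.06,0,-0.29],0.51,1],
    [[0.065,0.001,-0.312],0.545,1],
    [[0.066,0.002,-0.32],0.545,1],
    [[0.066,0.002,-0.32],0.545,1],
    [[0.066,0.002,-0.32],0.545,1]
  ]
}}

```text
clock: 5.6
eef_pos: [619.2, 21.2, 239.2]
eef_rot: [-1.57, -0.001, 0.002]
wrist_force: [-0.6, 0.2, -0.2]
finger_gap: 35.9
```

```bash
python3 - <<'E'
from h import *
import pickle
W=manip.camera_params("wrist");im=manip.camera("wrist")[:,:,::-1]
cv2.imwrite("pics/w2.png",im);pickle.dump(W,open("w2.pkl","wb"))
print(manip.read_state()["eef_pos"])
cv2.imwrite("pics/w2b.png",cv2.resize(im[90:260],None,fx=1.56,fy=1.56,interpolation=cv2.INTER_CUBIC))
h=cv2.cvtColor(im.copy(),cv2.COLOR_BGR2HSV)
for n,m in [("blue",cv2.inRange(h,(105,120,40),(125,255,255))),("red",cv2.inRange(h,(0,200,60),(4,255,255))|cv2.inRange(h,(175,200,60),(180,255,255)))]:
    for c,s in comps(m,150):print(n,c,s,onz(W,c,5).round(1),onz(W,c,25).round(1))
E
```

```text
[619.27527597  21.40038063 239.71123077]
blue [411.4 146.3] [ 383  116   56   62 2729] [592.3 277.1   5. ] [589.9 265.6  25. ]
blue [309.1 187.5] [294 173  32  31 686] [662.8 112.5   5. ] [657.3 108.4  25. ]
```

View pics/w2.png

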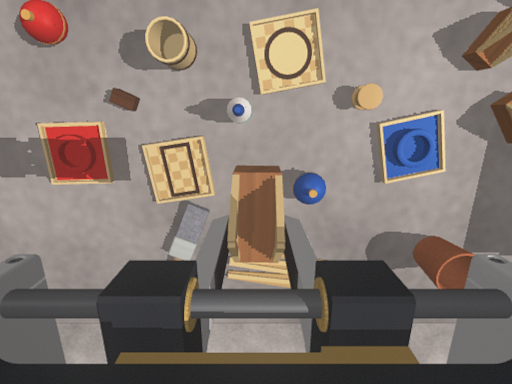

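Everything is visible in this view: long tray (178,169), round tray (287,51), red tray (76,153), blue tray (411,147), tumbler (171,44), red bauble (43,22), blue bauble (310,188) and glue (238,109). The stand is held squarely. I'll measure from this picture.

```bash
cat > m2.py <<'E'
from h import *
import pickle
W=pickle.load(open("w2.pkl","rb"));im=cv2.imread("pics/w2.png");h=cv2.cvtColor(im,cv2.COLOR_BGR2HSV)
def pl(m,z):
    v,u=np.nonzero(m);return np.array([onz(W,(a,b),z)[:2] for a,b in zip(u,v)],np.float32)
def roi(m,x0,y0,x1,y1):
    o=np.zeros_like(m);o[y0:y1,x0:x1]=m[y0:y1,x0:x1]
    n,l,s,c=cv2.connectedComponentsWithStats(o);i=1+np.argmax(s[1:,4]);return (l==i).astype(np.uint8)
dark=cv2.inRange(h,(0,0,0),(180,255,95))
print(h[160:180,176:180].mean((0,1)))
for n,b in [("long",(150,140,208,200)),("round",(258,18,320,85))]:
    m=roi(dark,*b);P=pl(m,5);print(n,m.sum(),cv2.minAreaRect(P),"circle",cv2.minEnclosingCircle(P))
red=cv2.inRange(h,(0,150,50),(8,255,255))|cv2.inRange(h,(172,150,50),(180,255,255));blue=cv2.inRange(h,(100,110,30),(130,255,255))
for n,m0,b in [("red",red,(30,110,120,195)),("blue",blue,(370,100,455,190))]:
    m=roi(m0,*b);P=pl(m,5);print(n,m.sum(),cv2.minAreaRect(P))
for n,m0,b in [("red ball",red,(0,0,80,60)),("blue ball",blue,(285,165,335,210))]:
    m=roi(m0,*b);P=pl(m,25);print(n,m.sum(),cv2.minAreaRect(P),P.mean(0))
E
python3 m2.py
```

```text
[ 18.575  104.9    215.0375]
long 330 ((632.2360229492188, -107.00992584228516), (85.60929870605469, 47.96282958984375), 8.883766174316406) circle ((632.5003662109375, -107.65243530273438), 48.320518493652344)
round 430 ((453.4800720214844, 68.42809295654297), (68.90538024902344, 67.8711166381836), 3.1846563816070557) circle ((453.1699523925781, 68.77265167236328), 34.959468841552734)
red 2738 ((604.37255859375, -276.00006103515625), (87.59541320800781, 86.16322326660156), 1.881729245185852)
blue 2753 ((593.95654296875, 276.95550537109375), (86.82762145996094, 85.8832015991211), 12.274460792541504)
red ball 1295 ((416.770751953125, -279.43475341796875), (57.63701629638672, 51.8607177734375), 77.25829315185547) [ 416.785   -276.99814]
blue ball 703 ((658.5819702148438, 109.07586669921875), (51.05910873413086, 51.16360092163086), 0.08155000954866409) [657.58093 108.36448]
```

```bash
python3 - <<'E'
from h import *
go(632.3,-107,80,.155)
go(632.3,-107,13.5,.155)
E
```

```text
from [619.3  21.4 239.7] yaw 0.002 shift [ 0.0125  0.1596 -0.1286] twist -0.153 j6 -1.6 t 5.65 F [ 0.2 -0.3 -0.8] gap 35.9
from [619.3  21.4 239.7] yaw 0.002 shift [ 0.0124  0.2261 -0.1286] twist -0.153 j6 -1.6 t 5.65 F [ 0.2 -0.3 -0.8] gap 35.9
```

>>> {"op": "play_rows", "data": {
  "series": [
    [[0.003,0.01,-0.03],-0.05,1],
    [[0.006,0.02,-0.065],-0.1,1],
    [[0.01,0.04,-0.1],-0.153,1],
    [[0.0125,0.07,-0.125],-0.153,1],
    [[0.0125,0.11,-0.1286],-0.153,1],
    [[0.0125,0.15,-0.1286],-0.153,1],
    [[0.0125,0.185,-0.1286],-0.153,1],
    [[0.0125,0.205,-0.1286],-0.153,1],
    [[0.0125,0.215,-0.1286],-0.153,1],
    [[0.0125,0.221,-0.1286],-0.153,1],
    [[0.0125,0.224,-0.1286],-0.153,1],
    [[0.0125,0.226,-0.1286],-0.153,1],
    [[0.0125,0.226,-0.1286],-0.153,1],
    [[0.0125,0.226,-0.1286],-0.153,1]
  ]
}}

```text
clock: 7.05
eef_pos: [632.7, -107.0, 14.3]
eef_rot: [-1.57, -0.003, 0.155]
wrist_force: [0.3, -0.7, -0.8]
finger_gap: 35.7
```

>>> {"op": "play_rows", "data": {
  "series": [
    [[0,0.0008,0],0,1],
    [[0,0.001,0],0,1],
    [[0,0.001,0],0,0.5],
    [[0,0.001,0],0,0.5],
    [[0,0.001,0],0,0.5],
    [[0,0,0],0,0.5],
    [[0,-0.01,0],0,0.5],
    [[0,-0.03,0],0,0.5],
    [[0,-0.06,0],0,0.4],
    [[0,-0.1,0],0,0],
    [[0,-0.14,0.03],0,0],
    [[0,-0.18,0.07],0,0],
    [[0,-0.2,0.1],0,0],
    [[0,-0.21,0.12],0,0],
    [[0,-0.21,0.127],0,0],
    [[0,-0.21,0.127],0,0],
    [[0,-0.21,0.127],0,0]
  ]
}}

```text
clock: 8.75
eef_pos: [612.4, 17.3, 223.4]
eef_rot: [-1.57, -0.001, 0.154]
wrist_force: [-0.3, 0.5, -0.6]
finger_gap: 94.1
```

```bash
cat > snap.py <<'E'
import sys;from h import *
import pickle
n=sys.argv[1];s=manip.read_state();print(s["eef_pos"].round(1),s["eef_rot"].round(3))
W=manip.camera_params("wrist");im=manip.camera("wrist")[:,:,::-1]
cv2.imwrite(f"pics/{n}.png",im);pickle.dump(W,open(f"{n}.pkl","wb"))
print(proj(W,[[632.3,-107,5],[453.3,68.6,5],[447,-97,66],[417,-277,25]]).round())
E
python3 snap.py w3
```

```text
[612.4  17.3 223.4] [-1.57e+00 -1.00e-03  1.54e-01]
[[178. 164.]
 [307.  63.]
 [184.  26.]
 [ 56. -13.]]
```

View pics/w3.png

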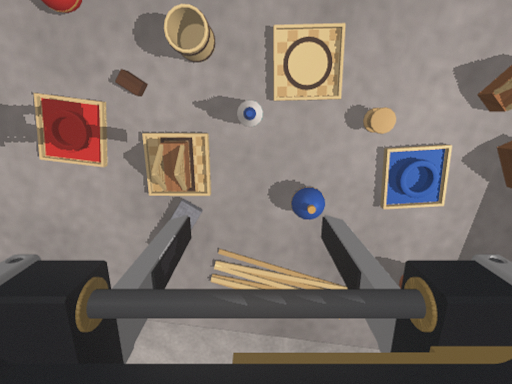

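The stand is upright in the long tray at (177,165). I'll enlarge the stand and the tumbler.

```bash
python3 - <<'E'
import cv2,numpy as np
im=cv2.imread("pics/w3.png")
f=lambda a:cv2.resize(a,None,fx=5.5,fy=5.5,interpolation=cv2.INTER_CUBIC)
cv2.imwrite("pics/c3.png",np.hstack([f(im[125:205,140:212]),f(im[0:80,155:227])]))
E
```

```text
(no output)
```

View pics/c3.png

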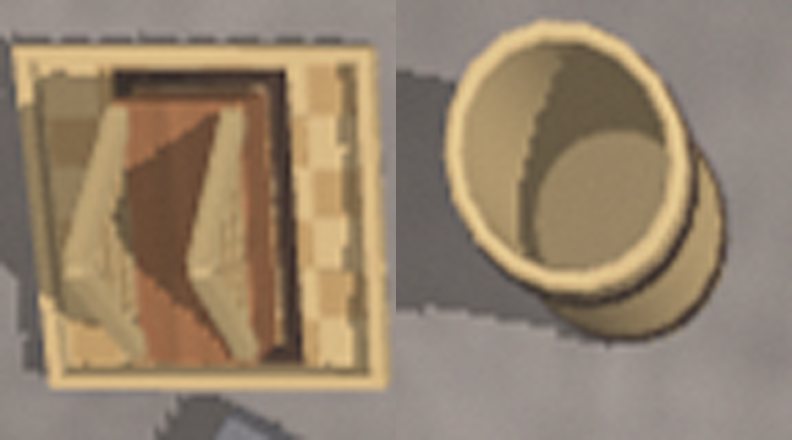

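```bash
python3 - <<'E'
from h import *
import pickle
W=pickle.load(open("w3.pkl","rb"))
P=np.array([onz(W,(155+(a-396)/5.5,b/5.5),66)[:2] for a,b in [(447,150),(500,45),(550,20),(620,42),(675,120),(691,190),(660,265),(600,296),(540,280),(480,225)]],np.float32)
A=np.c_[2*P,np.ones(len(P))];s=np.linalg.lstsq(A,(P**2).sum(1),rcond=None)[0];print("tumbler",s[:2],np.sqrt(s[2]+s[:2]@s[:2]))
for nm,C,z in [("stand",[(108,98),(245,98),(262,362),(140,362)],33),("tray",[(12,45),(380,45),(388,388),(48,388)],12)]:
    Q=np.array([onz(W,(140+a/5.5,125+b/5.5),z)[:2] for a,b in C]);print(nm,Q.mean(0),[ (np.linalg.norm(e).round(1),np.arctan2(e[1],e[0]).round(3)) for e in np.diff(np.vstack([Q,Q[:1]]),axis=0)])
go(s[0],s[1],60,0)
E
```

```text
tumbler [449.9336572 -93.2059826] 26.53569555282678
stand [ 631.43975037 -104.92355393] [(np.float64(36.8), np.float64(1.725)), (np.float64(73.9), np.float64(0.148)), (np.float64(34.5), np.float64(-1.417)), (np.float64(73.9), np.float64(-2.961))]
tray [ 632.34866124 -105.67485864] [(np.float64(103.2), np.float64(1.725)), (np.float64(100.5), np.float64(0.131)), (np.float64(101.5), np.float64(-1.417)), (np.float64(100.5), np.float64(-2.994))]
from [612.4  17.2 223.3] yaw 0.154 shift [-0.1777  0.1631 -0.0843] twist 0.154 j6 -1.76 t 8.8 F [0.2 0.8 0.1] gap 94.1
```

Stand is centred within about 1 mm and lined up within about 0.02 rad. Now the tumbler at (450,-93), fitted radius 26.5 against 27 expected. I'll grip it 45 mm up, so TCP z = 26.

>>> {"op": "play_rows", "data": {
  "series": [
    [[-0.025,0.01,-0.01],0.03,0],
    [[-0.06,0.02,-0.025],0.06,0],
    [[-0.1,0.03,-0.045],0.1,0],
    [[-0.135,0.04,-0.062],0.14,0],
    [[-0.165,0.06,-0.077],0.154,0],
    [[-0.1777,0.09,-0.0843],0.154,0],
    [[-0.1777,0.125,-0.0843],0.154,0],
    [[-0.1777,0.16,-0.0843],0.154,0],
    [[-0.1777,0.185,-0.0843],0.154,0],
    [[-0.1777,0.197,-0.0843],0.154,0],
    [[-0.1777,0.197,-0.0843],0.154,0],
    [[-0.1777,0.197,-0.0843],0.154,1],
    [[-0.1777,0.197,-0.0843],0.154,1],
    [[-0.1777,0.197,-0.0843],0.154,1],
    [[-0.1777,0.197,-0.0843],0.154,1],
    [[-0.1777,0.197,-0.0843],0.154,1],
    [[-0.1777,0.197,-0.0843],0.154,1],
    [[-0.1777,0.197,-0.0843],0.154,1],
    [[-0.1777,0.197,-0.0843],0.154,1]
  ],
  "squeeze": 25
}}

```text
clock: 10.7
eef_pos: [450.1, -93.3, 26.3]
eef_rot: [-1.57, -0.002, -0.0]
wrist_force: [0.3, -0.9, 3.5]
finger_gap: 53.3
```

```bash
python3 - <<'E'
from h import *
go(450,-93.2,120,0)
go(453.3,68.6,120,0)
E
```

```text
from [450.1 -93.3  26.3] yaw -0.0 shift [-0.     -0.0937  0.0002] twist -0.0 j6 -1.86 t 10.7 F [ 0.3 -0.9  3.5] gap 53.3
from [450.1 -93.3  26.3] yaw -0.0 shift [ 0.0033 -0.0937  0.162 ] twist -0.0 j6 -1.86 t 10.7 F [ 0.3 -0.9  3.5] gap 53.3
```

>>> {"op": "play_rows", "data": {
  "series": [
    [[0,-0.01,0],0,1],
    [[0,-0.03,0],0,1],
    [[0,-0.06,0],0,1],
    [[0,-0.085,0.01],0,1],
    [[0.001,-0.094,0.03],0,1],
    [[0.002,-0.094,0.06],0,1],
    [[0.003,-0.094,0.095],0,1],
    [[0.0033,-0.094,0.13],0,1],
    [[0.0033,-0.094,0.155],0,1],
    [[0.0033,-0.094,0.162],0,1],
    [[0.0033,-0.094,0.162],0,1],
    [[0.0033,-0.094,0.162],0,1]
  ]
}}

```text
clock: 11.9
eef_pos: [453.3, 67.9, 120.5]
eef_rot: [-1.571, -0.001, -0.0]
wrist_force: [0.0, -0.9, -0.0]
finger_gap: 53.7
```

```bash
python3 snap.py w4; python3 - <<'E'
import cv2
im=cv2.imread("pics/w4.png")
cv2.imwrite("pics/c4.png",cv2.resize(im[90:310,156:356],None,fx=2.7,fy=2.7,interpolation=cv2.INTER_CUBIC))
E
```

```text
[453.3  67.9 120.5] [-1.571e+00 -1.000e-03 -0.000e+00]
[[134. 301.]
 [257. 179.]
 [ 95. 187.]
 [-46. 152.]]
```

View pics/c4.png

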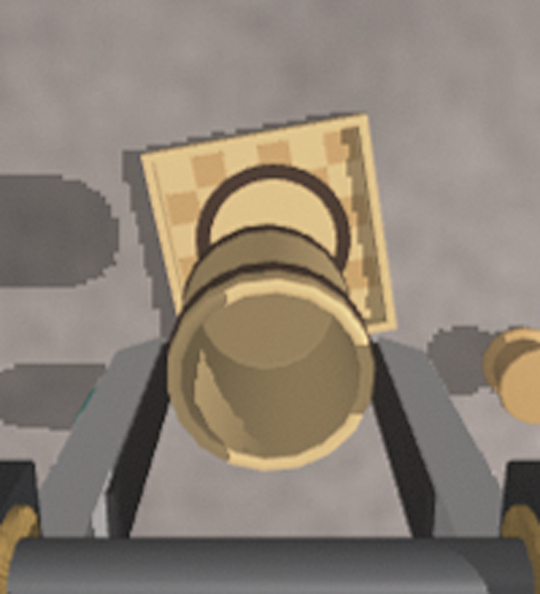

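The tumbler is held upright with its rim centre at crop (271,374). The circle's arc is visible behind it: left 197, right 350, top 165. I'll fit both circles.

```bash
python3 - <<'E'
from h import *
import pickle
W=pickle.load(open("w4.pkl","rb"))
def fit(C,z):
    P=np.array([onz(W,(156+a/2.7,90+b/2.7),z)[:2] for a,b in C]);A=np.c_[2*P,np.ones(len(P))];s=np.linalg.lstsq(A,(P**2).sum(1),rcond=None)[0];print(s[:2].round(1),np.sqrt(s[2]+s[:2]@s[:2]).round(1))
fit([(168,374),(182,320),(374,374),(362,322),(271,470),(225,460),(320,459),(215,292),(325,292)],160.2)
fit([(197,238),(210,197),(240,173),(273,165),(310,174),(338,203),(351,240),(346,270)],5)
go(453.3,68.6,31.5,0)
E
```

```text
[452.3  68.1] 26.8
[454.9  69.4] 35.8
from [453.3  67.7 120.5] yaw -0.001 shift [-0.0002  0.089   0.0009] twist -0.001 j6 -1.5 t 11.95 F [-0.  -0.4 -1.3] gap 53.6
```

>>> {"op": "play_rows", "data": {
  "series": [
    [[0.001,0.02,0.001],0,1],
    [[0.0017,0.045,0.001],0,1],
    [[0.0017,0.065,0.001],0,1],
    [[0.0017,0.078,0.001],0,1],
    [[0.0017,0.084,0.001],0,1],
    [[0.0017,0.087,0.001],0,1],
    [[0.0017,0.089,0.001],0,1],
    [[0.0017,0.089,0.001],0,1],
    [[0.0017,0.089,0.001],0,1]
  ]
}}

```text
clock: 12.85
eef_pos: [455.5, 68.7, 31.9]
eef_rot: [-1.57, -0.002, -0.001]
wrist_force: [0.8, 0.8, -1.1]
finger_gap: 53.6
```

>>> {"op": "play_rows", "data": {
  "series": [
    [[0,0.0,0],0,0.6],
    [[0,0.0,0],0,0.3],
    [[0,0,0],0,0.1],
    [[0,0,0],0,0],
    [[0,-0.005,0],0,0],
    [[0,-0.02,0],0,0],
    [[0,-0.05,0],0,0],
    [[0,-0.09,0],0,0],
    [[0,-0.13,0],0,0],
    [[0.02,-0.16,-0.03],0,0],
    [[0.04,-0.168,-0.07],0,0],
    [[0.06,-0.168,-0.11],0,0],
    [[0.08,-0.168,-0.15],0,0],
    [[0.085,-0.168,-0.18],0,0],
    [[0.085,-0.168,-0.189],0,0],
    [[0.085,-0.168,-0.189],0,0],
    [[0.085,-0.168,-0.189],0,0]
  ]
}}

```text
clock: 14.55
eef_pos: [539.7, -119.5, 200.3]
eef_rot: [-1.57, -0.002, -0.0]
wrist_force: [0.7, -0.0, 0.0]
finger_gap: 94.2
```

```bash
python3 snap.py w5
```

```text
[ 539.7 -119.5  200.3] [-1.57  -0.002 -0.   ]
[[264. 223.]
 [386. 108.]
 [274. 101.]
 [138.  79.]]
```

View pics/w5.png

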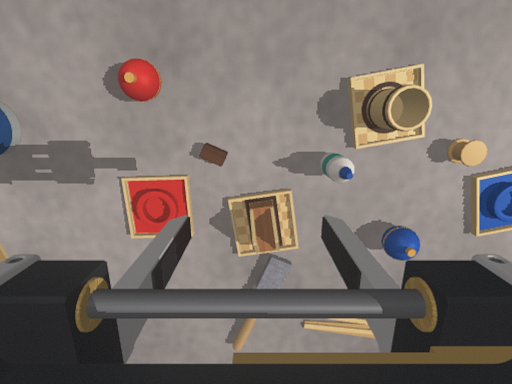

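The tumbler stands upright on its circle at (405,107). The red bauble is at (139,80), the red tray at (157,207), the stand is still in place, and the glue is upright at (338,168).

```bash
cat > ball.py <<'E'
from h import *
import pickle
def roi(m,b):
    x0,y0,x1,y1=b;o=np.zeros_like(m);o[y0:y1,x0:x1]=m[y0:y1,x0:x1]
    n,l,s,c=cv2.connectedComponentsWithStats(o);i=1+np.argmax(s[1:,4]);return (l==i).astype(np.uint8)
def masks(im):
    h=cv2.cvtColor(im,cv2.COLOR_BGR2HSV)
    return {"red":cv2.inRange(h,(0,150,50),(10,255,255))|cv2.inRange(h,(170,150,50),(180,255,255)),"blue":cv2.inRange(h,(100,110,30),(130,255,255))}
def hull(m):
    c=max(cv2.findContours(m,cv2.RETR_EXTERNAL,cv2.CHAIN_APPROX_NONE)[0],key=cv2.contourArea);return cv2.convexHull(c)[:,0]
def ball(W,im,col,b,z,R=27):
    H=hull(roi(masks(im)[col],b));c,_=ray(W,(0,0));D=np.array([ray(W,p)[1] for p in H]);D/=np.linalg.norm(D,axis=1)[:,None]
    a=np.linalg.lstsq(D,np.ones(len(D)),rcond=None)[0];n=a/np.linalg.norm(a);th=np.arccos(1/np.linalg.norm(a))
    X=c+n*(z-c[2])/n[2];print(col,"ball",X.round(1),"R",(np.linalg.norm(X-c)*np.sin(th)).round(1))
def lin(W,im,col,b):
    H=hull(roi(masks(im)[col],b));P=np.array([onz(W,p,5)[:2] for p in H],np.float32);print(col,"lining",cv2.minAreaRect(P))
E
python3 - <<'E'
from ball import *
W=pickle.load(open("w5.pkl","rb"));im=cv2.imread("pics/w5.png")
ball(W,im,"red",(105,45,175,115),25);lin(W,im,"red",(115,165,200,245))
S=manip.camera_params("scene");im=cv2.imread("pics/scene0.png")
ball(S,im,"red",(85,155,115,185),25);lin(S,im,"red",(70,200,120,245));ball(S,im,"blue",(205,215,240,245),25);lin(S,im,"blue",(250,190,305,235))
W=pickle.load(open("w2.pkl","rb"));im=cv2.imread("pics/w2.png")
lin(W,im,"red",(30,110,120,195));lin(W,im,"blue",(370,100,455,190));ball(W,im,"blue",(285,165,335,210),25)
print(manip.read_state()["eef_pos"])
W=pickle.load(open("w5.pkl","rb"));im=cv2.imread("pics/w5.png")
f=lambda a:cv2.resize(a,None,fx=4.2,fy=4.2,interpolation=cv2.INTER_CUBIC)
cv2.imwrite("pics/c5.png",np.hstack([f(im[165:247,115:205]),f(im[60:142,345:435])]))
E
```

```text
red ball [ 418.  -275.2   25. ] R 25.8
red lining ((604.6824951171875, -274.74609375), (87.61040496826172, 87.35899353027344), 1.8242064714431763)
red ball [ 418.1 -275.5   25. ] R 24.0
red lining ((602.6224975585938, -275.783935546875), (88.05458068847656, 86.63520812988281), 1.9308756589889526)
blue ball [657.3 108.   25. ] R 23.7
blue lining ((592.487548828125, 276.0376892089844), (82.10881805419922, 82.79412841796875), 12.296853065490723)
red lining ((604.37255859375, -276.00006103515625), (87.59541320800781, 86.16322326660156), 1.881729245185852)
blue lining ((593.95654296875, 276.95550537109375), (86.82762145996094, 85.8832015991211), 12.274460792541504)
blue ball [658.3 108.6  25. ] R 25.3
[ 539.75038181 -119.24248991  200.38575266]
```

View pics/c5.png

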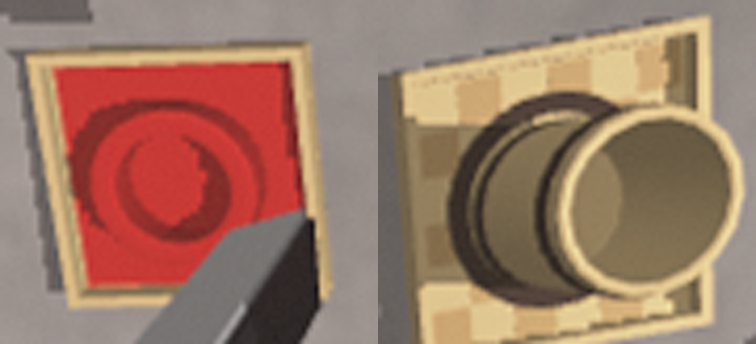

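```bash
python3 - <<'E'
from h import *
import pickle
W=pickle.load(open("w5.pkl","rb"))
def fit(n,C,z,o):
    P=np.array([onz(W,(o[0]+a/4.2,o[1]+b/4.2),z)[:2] for a,b in C]);A=np.c_[2*P,np.ones(len(P))];s=np.linalg.lstsq(A,(P**2).sum(1),rcond=None)[0];print(n,s[:2].round(1),np.sqrt(s[2]+s[:2]@s[:2]).round(1))
fit("rim",[(a-378,b) for a,b in[(553,215),(575,155),(610,118),(657,103),(705,118),(735,155),(742,190),(725,245),(690,280),(640,296),(590,280)]],71,(345,60))
fit("circ",[(a-378,b) for a,b in[(450,195),(465,140),(495,110),(545,93),(475,262),(510,293),(545,303)]],5,(345,60))
fit("hole",[(118,180),(130,148),(160,135),(232,190),(225,220),(190,241),(150,228)],21,(115,165))
go(418,-275.3,100,0);go(418,-275.3,6,0)
E
```

```text
rim [455.2  66.4] 26.6
circ [451.7  68.9] 34.9
hole [ 603.7 -272.2] 20.8
from [ 539.8 -119.2  200.4] yaw 0.0 shift [-0.122   0.1    -0.1561] twist 0.0 j6 -1.86 t 14.6 F [-0.3  1.   0.1] gap 94.2
from [ 539.8 -119.2  200.4] yaw 0.0 shift [-0.1223  0.194  -0.1561] twist 0.0 j6 -1.86 t 14.6 F [-0.3  1.   0.1] gap 94.2
```

>>> {"op": "play_rows", "data": {
  "series": [
    [[-0.02,0,-0.025],0,0],
    [[-0.05,0.01,-0.06],0,0],
    [[-0.08,0.02,-0.1],0,0],
    [[-0.11,0.04,-0.14],0,0],
    [[-0.122,0.07,-0.156],0,0],
    [[-0.122,0.11,-0.156],0,0],
    [[-0.122,0.15,-0.156],0,0],
    [[-0.122,0.18,-0.156],0,0],
    [[-0.122,0.194,-0.156],0,0],
    [[-0.122,0.194,-0.156],0,0],
    [[-0.122,0.194,-0.156],0,0.2],
    [[-0.122,0.194,-0.156],0,1],
    [[-0.122,0.194,-0.156],0,1],
    [[-0.122,0.194,-0.156],0,1],
    [[-0.122,0.194,-0.156],0,1],
    [[-0.122,0.194,-0.156],0,1],
    [[-0.122,0.194,-0.156],0,1],
    [[-0.122,0.194,-0.156],0,1]
  ],
  "squeeze": 25
}}

```text
clock: 16.4
eef_pos: [418.2, -275.1, 6.0]
eef_rot: [-1.57, -0.003, 0.0]
wrist_force: [0.1, -0.6, -0.5]
finger_gap: 42.4
```

>>> {"op": "play_rows", "data": {
  "series": [
    [[0,0,0],0,1],
    [[0,-0.01,0],0,1],
    [[0,-0.03,0],0,1],
    [[0,-0.06,0],0,1],
    [[0,-0.08,0],0,1],
    [[0.02,-0.094,0],0,1],
    [[0.05,-0.094,0],0,1],
    [[0.08,-0.094,0],0,1],
    [[0.09,-0.094,0],0,1],
    [[0.09,-0.094,0],0,1],
    [[0.09,-0.094,0],0,1]
  ]
}}

```text
clock: 17.5
eef_pos: [507.2, -275.1, 100.2]
eef_rot: [-1.57, -0.002, 0.0]
wrist_force: [0.6, -0.8, -0.9]
finger_gap: 42.2
```

```bash
python3 snap.py w6; python3 - <<'E'
from h import *
im=cv2.imread("pics/w6.png")
cv2.imwrite("pics/c6.png",cv2.resize(im[100:320,120:392],None,fx=2.6,fy=2.6,interpolation=cv2.INTER_CUBIC))
go(603.8,-275.3,60,0)
E
```

```text
[ 507.2 -275.1  100.2] [-1.57  -0.002  0.   ]
[[385. 276.]
 [562. 136.]
 [454. 135.]
 [254. 102.]]
from [ 507.1 -275.2  100.3] yaw -0.0 shift [ 0.0966  0.0405 -0.0001] twist -0.0 j6 -2.13 t 17.55 F [ 0.8  0.8 -0.2] gap 42.3
```

View pics/c6.png

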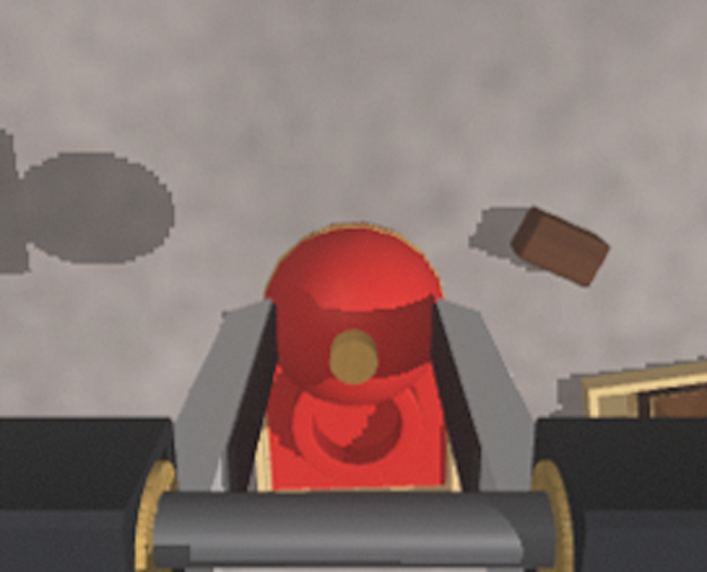

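Gap of 42 mm is less than the ball's 54 mm, so the hold is off the ball's equator. I'll work out where the ball sits between the fingers.

```bash
python3 - <<'E'
from ball import *
W=pickle.load(open("w6.pkl","rb"));im=cv2.imread("pics/w6.png")
f=lambda a,b:(120+a/2.6,100+b/2.6)
c,_=ray(W,(0,0));print("cam",c)
pts=[(268,290),(280,268),(300,246),(330,229),(354,224),(385,230),(410,245),(430,270),(440,295),(290,375),(320,397),(354,405),(385,397),(415,378)]
D=np.array([ray(W,f(*p))[1] for p in pts]);D/=np.linalg.norm(D,axis=1)[:,None]
a=np.linalg.lstsq(D,np.ones(len(D)),rcond=None)[0];n=a/np.linalg.norm(a);th=np.arccos(1/np.linalg.norm(a))
X=c+n*27/np.sin(th);print("centre by size",X.round(1),"resid",(D@a).std())
for z in(105,112,119,125):print(z,(c+n*(z-c[2])/n[2]).round(1),"R",(np.linalg.norm((z-c[2])/n[2])*np.sin(th)).round(1))
_,d=ray(W,f(354,357));
for z in(138,145,152):print("cap at",z,(c+d*(z-c[2])/d[2]).round(1))
print("expected px",proj(W,[[507.2,-275.1,119],[507.2,-275.1,152]])*2.6-np.array([312,260]))
E
```

```text
cam [ 428.42325278 -275.34102835  312.39120934]
centre by size [ 511.  -275.1  111.3] resid 0.00016437738740659487
105 [ 513.6 -275.1  105. ] R 27.9
112 [ 510.7 -275.1  112. ] R 26.9
119 [ 507.8 -275.1  119. ] R 26.0
125 [ 505.4 -275.1  125. ] R 25.2
cap at 138 [ 512.9 -275.1  138. ]
cap at 145 [ 509.5 -275.1  145. ]
cap at 152 [ 506.1 -275.2  152. ]
expected px [[354.04554896 311.09419153]
 [354.20453934 361.09975868]]
```

```bash
python3 - <<'E'
from ball import *
for n in("side","scene"):
    im=manip.camera(n)[:,:,::-1].copy();cv2.imwrite(f"pics/{n}6.png",im);D=manip.camera_params(n)
    e=proj(D,[[507.2,-275.1,119],[507.2,-275.1,146],[507.2,-275.1,92],[507.2,-248,119],[507.2,-302,119]]).round(1);print(n,"expect c,top,bot,y+,y-",e.tolist())
    x,y=e[0].astype(int);b=(max(x-30,0),y-30,x+30,y+30)
    m=roi(masks(im)["red"],b);H=hull(m);print("bbox",H.min(0),H.max(0),"area",m.sum())
E
```

```text
side expect c,top,bot,y+,y- [[330.8, 270.7], [331.8, 262.3], [329.8, 278.9], [324.5, 263.4], [337.3, 278.2]]
bbox [337 275] [359 299] area 386
scene expect c,top,bot,y+,y- [[86.7, 174.9], [83.7, 169.6], [89.5, 180.0], [96.1, 174.4], [77.4, 175.3]]
bbox [ 77 167] [ 95 182] area 190
```

The scene and wrist views agree that the ball centre is at the expected place, cap up. At this grip height, though, the tips would be at z = 19 in the tray, below the collar top at 21. I'll set it back on the table and regrip 7 mm higher.

>>> {"op": "play_rows", "data": {
  "series": [
    [[0,0.03,0],0,1],
    [[0,0.06,0],0,1],
    [[0,0.08,0],0,1],
    [[0,0.088,0],0,1],
    [[0,0.092,0],0,1],
    [[0,0.0937,0],0,1],
    [[0,0.0937,0],0,1],
    [[0,0.0937,0],0,1]
  ]
}}

```text
clock: 18.45
eef_pos: [507.8, -275.6, 7.6]
eef_rot: [-1.571, -0.004, -0.001]
wrist_force: [0.1, 0.2, -0.5]
finger_gap: 42.1
```

>>> {"op": "play_rows", "data": {
  "series": [
    [[0,0,0],0,0.4],
    [[0,0,0],0,0.3],
    [[0,0,0],0,0.3],
    [[0,-0.003,0],0,0.3],
    [[0,-0.007,0],0,0.3],
    [[0,-0.007,0],0,0.3],
    [[0,-0.007,0],0,1],
    [[0,-0.007,0],0,1],
    [[0,-0.007,0],0,1],
    [[0,-0.007,0],0,1],
    [[0,-0.007,0],0,1],
    [[0,-0.007,0],0,1]
  ],
  "squeeze": 22
}}

```text
clock: 19.65
eef_pos: [508.6, -276.1, 15.8]
eef_rot: [-1.572, -0.005, -0.001]
wrist_force: [-0.2, 0.9, 18.3]
finger_gap: 21.1
```

The gap closed to 21 mm with an 18 N upward force, so the fingers are sliding over the ball's top. I'll open them and look.

>>> {"op": "play_rows", "data": {
  "series": [
    [[0,0,0],0,0.5],
    [[0,0,0],0,0],
    [[0,0,0],0,0],
    [[0,0,0],0,0],
    [[0,0,0],0,0],
    [[0,-0.02,0],0,0],
    [[0,-0.05,0],0,0],
    [[0,-0.08,0],0,0],
    [[0,-0.085,0],0,0],
    [[0,-0.085,0],0,0]
  ]
}}

```text
clock: 20.65
eef_pos: [508.4, -276.1, 101.3]
eef_rot: [-1.573, -0.007, -0.001]
wrist_force: [-0.1, -0.5, 0.2]
finger_gap: 93.6
```

```bash
python3 snap.py w7; python3 - <<'E'
from h import *
im=cv2.imread("pics/w7.png");im2=manip.camera("side")[:,:,::-1].copy()
x,y=proj(manip.camera_params("side"),[[508,-276,60]])[0].astype(int);print(x,y)
a=cv2.resize(im[100:310,146:366],None,fx=1.9,fy=1.9);b=cv2.resize(im2[y-60:y+60,x-60:x+60],(a.shape[0],a.shape[0]),interpolation=cv2.INTER_CUBIC)
cv2.imwrite("pics/c7.png",np.hstack([a[:,:400],b])[:,:800])
E
```

```text
[ 508.4 -276.1  101.3] [-1.573e+00 -7.000e-03 -1.000e-03]
[[386. 274.]
 [564. 135.]
 [456. 133.]
 [255. 100.]]
329 288
```

View pics/c7.png

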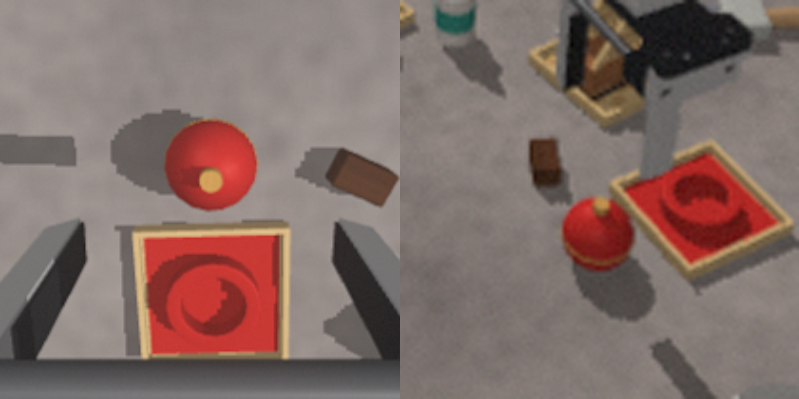

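The ball is standing upright at crop (211,165), next to the red tray. I'll measure its position.

```bash
python3 - <<'E'
from ball import *
W=pickle.load(open("w7.pkl","rb"));im=cv2.imread("pics/w7.png")
ball(W,im,"red",(225,155,290,215),25)
print(onz(W,(146+211/1.9,100+181/1.9),58))
S=manip.camera_params("scene");im=manip.camera("scene")[:,:,::-1].copy();x,y=proj(S,[[500,-276,25]])[0].astype(int)
ball(S,im,"red",(x-18,y-18,x+18,y+14),25);s=manip.read_state();print(s["wrist_force"])
E
```

```text
red ball [ 507.9 -275.7   25. ] R 26.0
[ 508.01516341 -275.25647136   58.        ]
red ball [ 508.1 -276.4   25. ] R 24.1
[-0.54855228 -0.37463488 -0.40267657]
```

The ball is exactly under the TCP, yet the contacts lie about 35 mm above the TCP. The wrist pictures also suggest the fingertips sit higher than the reported TCP. I'll check that with the side picture.

```bash
python3 - <<'E'
from h import *
import pickle
D=manip.camera_params("side")
for y in(-276-53,-276+53):
    for z in(101,120,136):print("side",y,z,((proj(D,[[508.4,y,z]])[0]-[269,228])*3.325+[400,0]).round())
W=pickle.load(open("w7.pkl","rb"))
for z in(101,120,130,140):print("wrist crop, front inner tip edges",z,((proj(W,[[500.4,-276.1-47,z],[500.4,-276.1+47,z]])-[146,100])*1.9).round().tolist())
E
```

```text
side -329 101 [649. 211.]
side -329 120 [651. 191.]
side -329 136 [654. 175.]
side -223 101 [566. 114.]
side -223 120 [567.  95.]
side -223 136 [569.  79.]
wrist crop, front inner tip edges 101 [[102.0, 194.0], [317.0, 194.0]]
wrist crop, front inner tip edges 120 [[92.0, 209.0], [326.0, 209.0]]
wrist crop, front inner tip edges 130 [[86.0, 218.0], [332.0, 218.0]]
wrist crop, front inner tip edges 140 [[80.0, 228.0], [338.0, 228.0]]
```

Both views put the open fingertips about 29 mm above the reported TCP. At TCP z = -15 the tips should therefore be near z = 14, with the pads across the ball's equator. I'll descend in steps, watching the force.

>>> {"op": "play_rows", "data": {
  "series": [
    [[0,0.03,0],0,0],
    [[0,0.065,0],0,0],
    [[0,0.09,0],0,0],
    [[0,0.098,0],0,0],
    [[0,0.104,0],0,0],
    [[0,0.108,0],0,0],
    [[0,0.108,0],0,0]
  ]
}}

```text
clock: 21.5
eef_pos: [508.2, -275.8, -8.3]
eef_rot: [-1.571, -0.004, -0.001]
wrist_force: [-0.4, 0.2, -0.9]
finger_gap: 93.8
```

>>> {"op": "play_rows", "data": {
  "series": [
    [[0,0.002,0],0,0],
    [[0,0.004,0],0,0],
    [[0,0.006,0],0,0],
    [[0,0.008,0],0,0],
    [[0,0.008,0],0,0]
  ]
}}

```text
clock: 22.0
eef_pos: [508.1, -275.7, -16.6]
eef_rot: [-1.571, -0.004, -0.001]
wrist_force: [-0.6, 0.7, -0.3]
finger_gap: 93.7
```

>>> {"op": "play_rows", "data": {
  "series": [
    [[0,0,0],0,0.36],
    [[0,0,0],0,0.36],
    [[0,0,0],0,0.36],
    [[0,0,0],0,0.36],
    [[0,0,0],0,0.36]
  ],
  "squeeze": 22
}}

```text
clock: 22.5
eef_pos: [508.1, -275.7, -16.5]
eef_rot: [-1.571, -0.004, -0.001]
wrist_force: [-0.3, -1.0, -0.4]
finger_gap: 60.9
```

>>> {"op": "play_rows", "data": {
  "series": [
    [[0,0,0],0,1],
    [[0,0,0],0,1],
    [[0,0,0],0,1],
    [[0,0,0],0,1]
  ]
}}

```text
clock: 22.9
eef_pos: [508.1, -275.7, -16.5]
eef_rot: [-1.571, -0.004, -0.0]
wrist_force: [-0.1, 0.5, 1.0]
finger_gap: 52.3
```

>>> {"op": "play_rows", "data": {
  "series": [
    [[0,0,0],0,1],
    [[0,-0.01,0],0,1],
    [[0,-0.03,0],0,1],
    [[0,-0.06,0],0,1],
    [[0.02,-0.07,0],0,1],
    [[0.05,-0.07,0],0,1],
    [[0.08,-0.07,0],0,1],
    [[0.096,-0.07,0.0004],0,1],
    [[0.096,-0.05,0.0004],0,1],
    [[0.096,-0.04,0.0004],0,1],
    [[0.096,-0.04,0.0004],0,1]
  ]
}}

```text
clock: 24.0
eef_pos: [602.9, -274.9, 22.5]
eef_rot: [-1.57, -0.001, -0.001]
wrist_force: [0.6, -0.6, -0.7]
finger_gap: 52.3
```

```bash
python3 - <<'E'
from ball import *
go(604,-275.3,-3,0)
S=manip.camera_params("scene");im=manip.camera("scene")[:,:,::-1].copy()
e=proj(S,[[604,-275.5,65]])[0];x,y=e.astype(int);print(e)
W=manip.camera_params("wrist");im=manip.camera("wrist")[:,:,::-1].copy();cv2.imwrite("pics/w8.png",im);pickle.dump(W,open("w8.pkl","wb"))
cv2.imwrite("pics/c8.png",cv2.resize(im[110:300,150:360],None,fx=3.1,fy=3.1,interpolation=cv2.INTER_CUBIC))
E
```

```text
from [ 602.9 -274.9   22.5] yaw -0.001 shift [ 0.001   0.0255 -0.0004] twist -0.001 j6 -2.05 t 24.0 F [ 0.6 -0.6 -0.7] gap 52.3
[ 87.33674907 212.92825516]
```

View pics/c8.png

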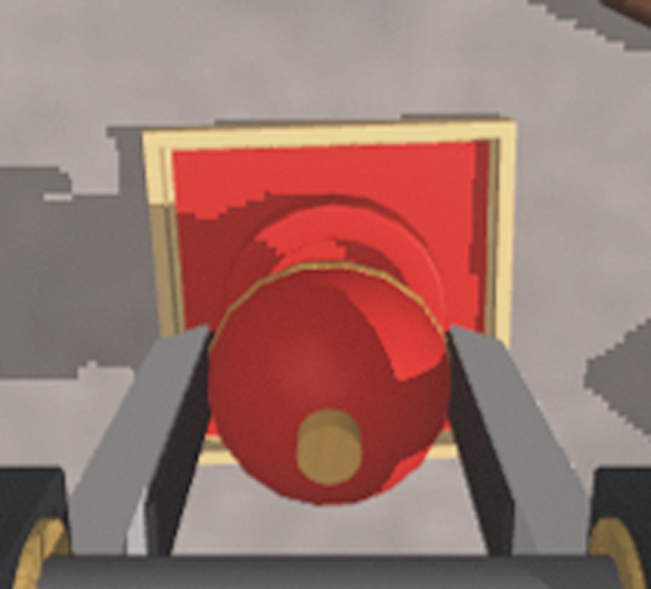

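```bash
python3 - <<'E'
from ball import *
W=pickle.load(open("w8.pkl","rb"));f=lambda a,b,z:onz(W,(150+a/3.1,110+b/3.1),z)[:2]
def fit(n,C,z):
    P=np.array([f(a,b,z) for a,b in C]);A=np.c_[2*P,np.ones(len(P))];s=np.linalg.lstsq(A,(P**2).sum(1),rcond=None)[0];print(n,s[:2].round(1),np.sqrt(s[2]+s[:2]@s[:2]).round(1))
fit("collar",[(250,252),(275,222),(300,209),(335,203),(375,210),(410,230),(435,262),(444,292)],21)
a,b,c,d=f(143,131,12),f(517,122,12),f(456,457,12),f(205,465,12);print("tray edges",a,b,c,d,"mid top",(a+b)/2,"bottom",(c+d)/2)
c,_=ray(W,(0,0))
fit("cap top",[(297,447),(363,447),(330,410),(330,486)],22.5+41.5+33)
D=np.array([ray(W,(150+u/3.1,110+v/3.1))[1] for u,v in [(209,370),(217,330),(240,295),(280,268),(330,262),(375,266),(420,295),(443,330),(450,375),(330,505),(290,498),(250,475),(370,497),(410,472)]]);D/=np.linalg.norm(D,axis=1)[:,None]
a=np.linalg.lstsq(D,np.ones(len(D)),rcond=None)[0];n=a/np.linalg.norm(a);print("ball",c+n*(64-c[2])/n[2],"bysize",c+n*27/np.sqrt(1-1/(a@a)))
print(manip.read_state()["eef_pos"])
E
```

```text
collar [ 602.2 -272.6] 28.6
tray edges [ 555.82230083 -325.05313441] [ 553.51691192 -225.00487068] [ 653.6224363  -237.24549497] [ 656.26324567 -312.55983358] mid top [ 554.66960637 -275.02900255] bottom [ 654.94284098 -274.90266427]
cap top [ 602.9 -275.1] 7.0
ball [ 603.86889365 -275.16391887   64.        ] bysize [ 603.9105928  -275.16386069   63.90970652]
[ 603.87148609 -275.51264893   24.55987327]
```

>>> {"op": "play_rows", "data": {
  "series": [
    [[0.0005,0.008,0],0,1],
    [[0.0005,0.016,0],0,1],
    [[0.0005,0.02,0],0,1],
    [[0.0005,0.023,0],0,1],
    [[0.0005,0.0235,0],0,1],
    [[0.0005,0.0235,0],0,1]
  ]
}}

```text
clock: 24.7
eef_pos: [604.5, -275.5, 1.1]
eef_rot: [-1.571, -0.004, -0.001]
wrist_force: [-0.8, 0.3, 0.3]
finger_gap: 52.4
```

```bash
python3 - <<'E'
from h import *
for i in range(3): s=manip.read_state();print(s["eef_pos"].round(2),s["wrist_force"].round(2))
E
```

```text
[ 604.49 -275.51    1.08] [-0.79  0.35  0.25]
[ 604.49 -275.51    1.08] [-0.79  0.35  0.25]
[ 604.49 -275.51    1.08] [-0.79  0.35  0.25]
```

>>> {"op": "play_rows", "data": {
  "series": [
    [[0,0.001,0],0,1],
    [[0,0.002,0],0,1],
    [[0,0.003,0],0,1],
    [[0,0.003,0],0,1]
  ]
}}

```text
clock: 25.1
eef_pos: [604.4, -275.5, -2.1]
eef_rot: [-1.571, -0.004, -0.001]
wrist_force: [0.3, 0.4, -0.1]
finger_gap: 52.5
```

>>> {"op": "play_rows", "data": {
  "series": [
    [[0,0.0005,0],0,1],
    [[0,0.001,0],0,1],
    [[0,0.001,0],0,1]
  ]
}}

```text
clock: 25.4
eef_pos: [604.5, -275.5, -2.9]
eef_rot: [-1.571, -0.004, -0.001]
wrist_force: [-0.3, 0.2, 0.3]
finger_gap: 52.5
```

>>> {"op": "play_rows", "data": {
  "series": [
    [[0,0,0],0,0.3],
    [[0,0,0],0,0.2],
    [[0,0,0],0,0],
    [[0,0,0],0,0],
    [[0,-0.01,0],0,0],
    [[0,-0.03,0],0,0],
    [[0,-0.07,0],0,0],
    [[0,-0.11,0],0,0],
    [[-0.01,-0.15,0.03],0,0],
    [[-0.03,-0.19,0.07],0,0],
    [[-0.05,-0.203,0.11],0,0],
    [[-0.065,-0.203,0.145],0,0],
    [[-0.065,-0.203,0.155],0,0],
    [[-0.065,-0.203,0.155],0,0],
    [[-0.065,-0.203,0.155],0,0]
  ]
}}

```text
clock: 26.9
eef_pos: [539.1, -121.0, 199.9]
eef_rot: [-1.572, -0.004, -0.001]
wrist_force: [0.2, 0.0, -0.2]
finger_gap: 94.0
```

```bash
python3 snap.py w9; python3 - <<'E'
from ball import *
W=pickle.load(open("w9.pkl","rb"));im=cv2.imread("pics/w9.png")
h=cv2.cvtColor(im,cv2.COLOR_BGR2HSV);x,y=proj(W,[[604.3,-275.2,71]])[0].astype(int);print(x,y)
b=cv2.inRange(h,(14,90,90),(32,255,255))
for c,s in comps(b[y-10:y+10,x-10:x+10],8):print("cap?",c+[x-10,y-10],s,onz(W,c+[x-10,y-10],70).round(1))
S=manip.camera_params("scene");im=manip.camera("scene")[:,:,::-1].copy();cv2.imwrite("pics/s9.png",im)
go(658,108.4,100,0)
E
```

```text
[ 539.1 -121.   199.9] [-1.572e+00 -4.000e-03 -1.000e-03]
[[265. 223.]
 [388. 108.]
 [276. 102.]
 [139.  79.]]
143 222
cap? [146.4 221.9] [ 9  6 10  9 69] [ 603.3 -271.    70. ]
cap? [133.8 226.7] [ 0  9  3 11 27] [ 610.4 -289.1   70. ]
from [ 539.  -121.4  199.3] yaw -0.002 shift [0.1182 0.0996 0.2301] twist -0.002 j6 -1.86 t 27.0 F [-0.5  0.4  0.4] gap 93.9
```

>>> {"op": "play_rows", "data": {
  "series": [
    [[0.015,0,0.025],0,0],
    [[0.04,0,0.065],0,0],
    [[0.06,0.01,0.11],0,0],
    [[0.08,0.03,0.15],0,0],
    [[0.1,0.05,0.19],0,0],
    [[0.115,0.08,0.222],0,0],
    [[0.1185,0.1,0.23],0,0],
    [[0.1185,0.13,0.23],0,0],
    [[0.1185,0.16,0.23],0,0],
    [[0.1185,0.185,0.23],0,0],
    [[0.1185,0.2,0.23],0,0],
    [[0.1185,0.2,0.23],0,0],
    [[0.1185,0.2,0.23],0,0]
  ]
}}

```text
clock: 28.3
eef_pos: [659.3, 107.9, 0.4]
eef_rot: [-1.571, -0.004, -0.002]
wrist_force: [0.4, -0.2, 0.9]
finger_gap: 94.2
```

```bash
python3 - <<'E'
from ball import *
go(658,108.4,-16,0)
W=manip.camera_params("wrist");im=manip.camera("wrist")[:,:,::-1].copy();x,y=proj(W,[[658,108.4,25]])[0].astype(int);print(x,y)
ball(W,im,"blue",(x-60,y-60,x+60,y+60),25)
E
```

```text
from [6.593e+02 1.079e+02 4.000e-01] yaw -0.002 shift [-0.0014  0.0164  0.0005] twist -0.002 j6 -1.46 t 28.3 F [ 0.4 -0.2  0.9] gap 94.2
256 221
blue ball [658.5 108.1  25. ] R 25.9
```

>>> {"op": "play_rows", "data": {
  "series": [
    [[-0.001,0.004,0],0,0],
    [[-0.001,0.009,0],0,0],
    [[-0.001,0.014,0],0,0],
    [[-0.001,0.0165,0],0,0],
    [[-0.001,0.0165,0],0,0.36],
    [[-0.001,0.0165,0],0,0.36],
    [[-0.001,0.0165,0],0,0.36],
    [[-0.001,0.0165,0],0,0.36],
    [[-0.001,0.0165,0],0,1],
    [[-0.001,0.0165,0],0,1],
    [[-0.001,0.0165,0],0,1],
    [[-0.001,0.0165,0],0,1]
  ],
  "squeeze": 22
}}

```text
clock: 29.55
eef_pos: [658.7, 108.1, -15.4]
eef_rot: [-1.571, -0.006, -0.002]
wrist_force: [-0.1, -0.6, 1.0]
finger_gap: 52.2
```

```bash
python3 - <<'E'
from h import *
go(593.8,276.6,60,0)
go(593.8,276.6,-3.5,0)
E
```

```text
from [658.7 108.1 -15.4] yaw -0.002 shift [-0.0649 -0.0758  0.1683] twist -0.002 j6 -1.46 t 29.55 F [-0.1 -0.6  1. ] gap 52.2
from [658.7 108.1 -15.4] yaw -0.002 shift [-0.0652 -0.0123  0.1683] twist -0.002 j6 -1.46 t 29.55 F [-0.1 -0.6  1. ] gap 52.2
```

>>> {"op": "play_rows", "data": {
  "series": [
    [[0,0,0],0,1],
    [[0,-0.01,0],0,1],
    [[0,-0.03,0],0,1],
    [[0,-0.06,0],0,1],
    [[-0.008,-0.076,0.02],0,1],
    [[-0.023,-0.076,0.06],0,1],
    [[-0.039,-0.076,0.1],0,1],
    [[-0.054,-0.076,0.14],0,1],
    [[-0.064,-0.076,0.163],0,1],
    [[-0.065,-0.07,0.1683],0,1],
    [[-0.065,-0.055,0.1683],0,1],
    [[-0.065,-0.04,0.1683],0,1],
    [[-0.065,-0.04,0.1683],0,1]
  ]
}}

```text
clock: 30.85
eef_pos: [592.9, 274.7, 20.9]
eef_rot: [-1.573, -0.001, -0.004]
wrist_force: [0.6, -0.4, -0.1]
finger_gap: 52.7
```

```bash
python3 - <<'E'
from ball import *
W=manip.camera_params("wrist");im=manip.camera("wrist")[:,:,::-1].copy();cv2.imwrite("pics/w10.png",im);pickle.dump(W,open("w10.pkl","wb"))
go(594,276.8,-3.5,0)
a=cv2.resize(im[110:300,150:360],None,fx=3.1,fy=3.1,interpolation=cv2.INTER_CUBIC);cv2.imwrite("pics/c10.png",a)
E
```

```text
from [593.5 275.   22.4] yaw -0.004 shift [0.0004 0.0259 0.0018] twist -0.004 j6 -1.19 t 30.9 F [-0.3  0.1 -0.2] gap 52.4
```

View pics/c10.png

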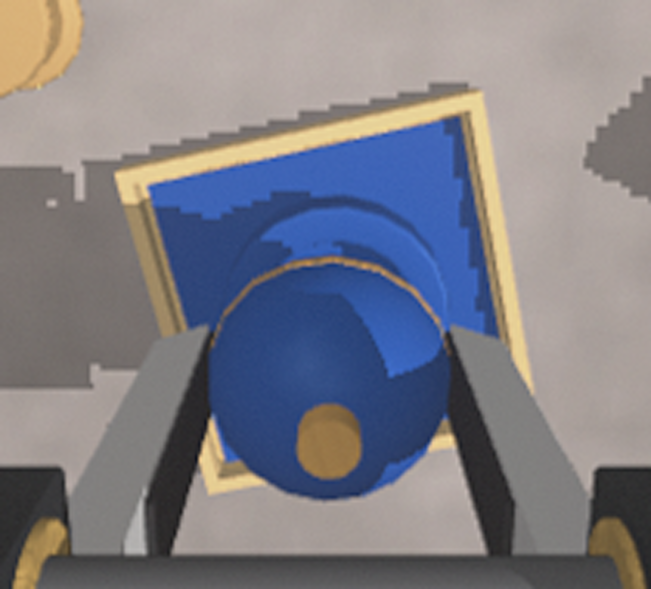

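The blue bauble is held cap up over the blue tray. Tray corners are at crop (115,175), (484,90) and (205,494). I'll compare the two centres.

```bash
python3 - <<'E'
from ball import *
W=pickle.load(open("w10.pkl","rb"));f=lambda a,b,z:onz(W,(150+a/3.1,110+b/3.1),z)[:2]
a,b,d=f(115,174,12),f(484,90,12),f(206,495,12);print("sides",np.linalg.norm(a-b),np.linalg.norm(a-d),"tray centre",(b+d)/2)
c,_=ray(W,(0,0))
D=np.array([ray(W,(150+u/3.1,110+v/3.1))[1] for u,v in [(209,370),(217,325),(240,291),(280,266),(330,258),(375,264),(420,293),(443,325),(450,370),(330,500),(290,493),(250,468),(370,492),(410,466)]]);D/=np.linalg.norm(D,axis=1)[:,None]
a=np.linalg.lstsq(D,np.ones(len(D)),rcond=None)[0];n=a/np.linalg.norm(a);print("ball",c+n*(63-c[2])/n[2],"bysize",c+n*27/np.sqrt(1-1/(a@a)))
print(manip.read_state()["eef_pos"])
E
```

```text
sides 100.38961993000885 99.77591493396355 tray centre [594.16146087 276.40795308]
ball [591.52376257 274.83293392  63.        ] bysize [593.01288852 274.82317972  59.71881574]
[593.52045297 275.02023464  22.37041797]
```

>>> {"op": "play_rows", "data": {
  "series": [
    [[0.0013,0.003,0.0016],0,1],
    [[0.0013,0.009,0.0016],0,1],
    [[0.0013,0.015,0.0016],0,1],
    [[0.0013,0.019,0.0016],0,1],
    [[0.0013,0.021,0.0016],0,1],
    [[0.0013,0.022,0.0016],0,1],
    [[0.0013,0.022,0.0016],0,1]
  ]
}}

```text
clock: 31.6
eef_pos: [594.9, 276.6, 0.4]
eef_rot: [-1.572, -0.003, -0.004]
wrist_force: [0.2, -0.4, -0.9]
finger_gap: 52.3
```

>>> {"op": "play_rows", "data": {
  "series": [
    [[0,0.0005,0],0,1],
    [[0,0.001,0],0,1],
    [[0,0.001,0],0,1]
  ]
}}

```text
clock: 31.9
eef_pos: [594.9, 276.6, -0.6]
eef_rot: [-1.572, -0.003, -0.004]
wrist_force: [0.7, 0.5, 0.3]
finger_gap: 52.6
```

One more 1.5 mm, then release if the force stays low.

>>> {"op": "play_rows", "data": {
  "series": [
    [[0,0.0005,0],0,1],
    [[0,0.001,0],0,1],
    [[0,0.0015,0],0,1],
    [[0,0.0015,0],0,1]
  ]
}}

```text
clock: 32.3
eef_pos: [594.9, 276.6, -2.2]
eef_rot: [-1.572, -0.003, -0.004]
wrist_force: [-0.2, 0.0, -1.2]
finger_gap: 52.4
```

>>> {"op": "play_rows", "data": {
  "series": [
    [[0,0,0],0,0.3],
    [[0,0,0],0,0.2],
    [[0,0,0],0,0],
    [[0,0,0],0,0],
    [[0,-0.01,0],0,0],
    [[0,-0.03,0],0,0],
    [[0,-0.07,0],0,0],
    [[0,-0.11,0],0,0],
    [[0,-0.15,-0.03],0,0],
    [[0,-0.19,-0.07],0,0],
    [[0,-0.23,-0.12],0,0],
    [[0.01,-0.24,-0.17],0,0],
    [[0.015,-0.24,-0.21],0,0],
    [[0.02,-0.24,-0.25],0,0],
    [[0.02,-0.24,-0.257],0,0],
    [[0.02,-0.24,-0.257],0,0],
    [[0.02,-0.24,-0.257],0,0]
  ]
}}

```text
clock: 34.0
eef_pos: [613.2, 20.9, 238.6]
eef_rot: [-1.572, -0.003, -0.003]
wrist_force: [0.3, 0.3, -0.4]
finger_gap: 94.2
```

```bash
python3 snap.py w11; python3 - <<'E'
from ball import *
im=cv2.imread("pics/w11.png");a=cv2.resize(im[0:240],None,fx=1.56,fy=1.56,interpolation=cv2.INTER_CUBIC)[:,:798]
s=manip.camera("side")[:,:,::-1].copy();s=cv2.resize(s[160:330,180:410],None,fx=1.7,fy=1.3)
sc=manip.camera("scene")[:,:,::-1];sc=cv2.resize(sc[150:255,70:310],None,fx=1.7,fy=2.1)
H=221;r=np.hstack([s[:H,:391],cv2.resize(sc,(407,H))]);print(a.shape,r.shape)
cv2.imwrite("pics/c11.png",np.vstack([a,r]))
E
```

```text
[613.2  20.9 238.6] [-1.572 -0.003 -0.003]
[[181. 174.]
 [288.  57.]
 [164.  43.]
 [ 44.  27.]]
(374, 798, 3) (221, 798, 3)
```

View pics/c11.png

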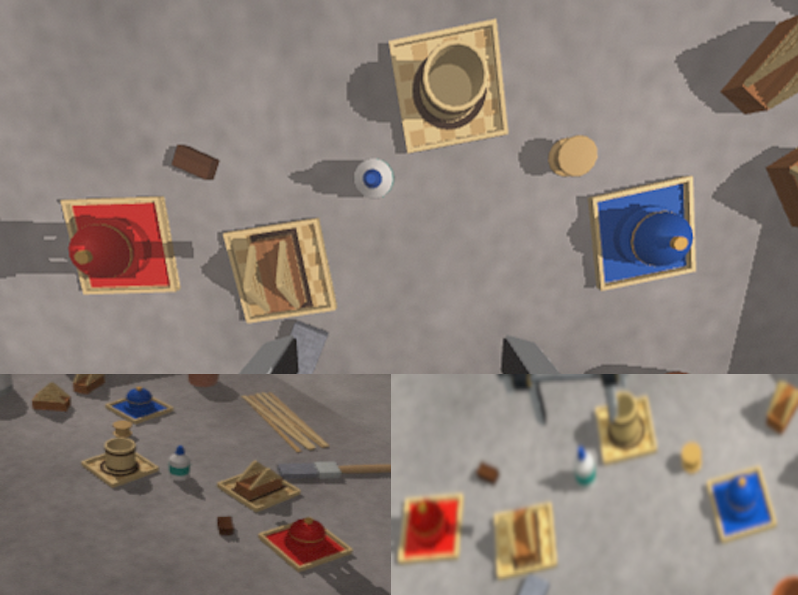

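All four pieces are in their trays. In the mosaic the tumbler rim is at (454,76), the stand at (278,270), the red cap at (82,257), the blue cap at (680,243), and the glue is upright. One numeric check before handing in.

```bash
python3 - <<'E'
from h import *
import pickle
W=pickle.load(open("w11.pkl","rb"));f=lambda a,b,z:onz(W,(a/1.56,b/1.56),z)[:2].round(1)
print("rim",f(454.7,76,71),"want 453.5,69  round tray",np.mean([f(388,42,12),f(497,19,12),f(509,132,12),f(410,152,12)],0))
print("red cap",f(82,257,71),"want 604.4,-275","blue cap",f(680,243,71),"want 594.1,276.5")
E
```

```text
rim [455.5  66.3] want 453.5,69  round tray [453.725  70.05 ]
red cap [ 604.4 -270.1] want 604.4,-275 blue cap [593.2 274.6] want 594.1,276.5
```

The tumbler rim reads about (+1.8, -2.8) mm from its circle, and an earlier view gave the same. I'll regrip it, lift it slightly, and shift it.

```bash
python3 - <<'E'
from h import *
go(455.4,66.4,20,0)
E
```

```text
from [613.2  21.4 238.4] yaw -0.002 shift [-0.1585  0.2179  0.0451] twist -0.002 j6 -1.59 t 34.15 F [ 0.1 -0.5  0.1] gap 93.8
```

>>> {"op": "play_rows", "data": {
  "series": [
    [[-0.02,0.0,0.005],0,0],
    [[-0.05,0.01,0.015],0,0],
    [[-0.09,0.03,0.026],0,0],
    [[-0.125,0.05,0.036],0,0],
    [[-0.15,0.07,0.043],0,0],
    [[-0.158,0.1,0.045],0,0],
    [[-0.158,0.14,0.045],0,0],
    [[-0.158,0.18,0.045],0,0],
    [[-0.158,0.205,0.045],0,0],
    [[-0.158,0.218,0.045],0,0],
    [[-0.158,0.218,0.045],0,0],
    [[-0.158,0.218,0.045],0,0.35],
    [[-0.158,0.218,0.045],0,0.35],
    [[-0.158,0.218,0.045],0,0.35],
    [[-0.158,0.218,0.045],0,0.35],
    [[-0.158,0.218,0.045],0,0.35]
  ],
  "squeeze": 15
}}

```text
clock: 35.75
eef_pos: [456.0, 66.4, 20.2]
eef_rot: [-1.572, -0.003, -0.002]
wrist_force: [0.8, 0.4, -0.5]
finger_gap: 61.5
```

>>> {"op": "play_rows", "data": {
  "series": [
    [[0,0,0],0,1],
    [[0,0,0],0,1],
    [[0,0,0],0,1],
    [[0,0,0],0,1],
    [[0,-0.001,0],0,1],
    [[0,-0.003,0],0,1],
    [[-0.001,-0.003,0.0014],0,1],
    [[-0.0018,-0.003,0.0028],0,1],
    [[-0.0018,-0.003,0.0028],0,1],
    [[-0.0018,-0.002,0.0028],0,1],
    [[-0.0018,-0.001,0.0028],0,1],
    [[-0.0018,-0.0003,0.0028],0,1],
    [[-0.0018,-0.0003,0.0028],0,1]
  ]
}}

```text
clock: 37.05
eef_pos: [454.2, 69.1, 20.4]
eef_rot: [-1.572, -0.003, -0.002]
wrist_force: [1.0, -0.5, -0.1]
finger_gap: 54.4
```

>>> {"op": "play_rows", "data": {
  "series": [
    [[0,0,0],0,0.35],
    [[0,0,0],0,0.3],
    [[0,0,0],0,0.15],
    [[0,0,0],0,0],
    [[0,-0.005,0],0,0],
    [[0,-0.02,0],0,0],
    [[0,-0.05,0],0,0],
    [[0,-0.09,0],0,0],
    [[0.02,-0.13,0],0,0],
    [[0.05,-0.165,0],0,0],
    [[0.075,-0.18,0],0,0],
    [[0.078,-0.18,0],0,0],
    [[0.078,-0.18,0],0,0]
  ]
}}

```text
clock: 38.35
eef_pos: [531.3, 69.2, 200.0]
eef_rot: [-1.572, -0.002, -0.002]
wrist_force: [-0.4, 0.1, 0.4]
finger_gap: 94.0
```

```bash
python3 snap.py w12; python3 - <<'E'
from h import *
import pickle
W=pickle.load(open("w12.pkl","rb"));im=cv2.imread("pics/w12.png");h=cv2.cvtColor(im,cv2.COLOR_BGR2HSV)
x,y=proj(W,[[454,69,5]])[0].astype(int)
g=h[:,:,2];B=45
m=np.zeros(g.shape,np.uint8);m[y-B:y+B,x-B:x+B]=(g[y-B:y+B,x-B:x+B]<100)*1
# radial profile edges: along each direction from rim centre, outward
c=proj(W,[[454,69,71]])[0];o=[];ri=[]
for t in np.arange(0,2*np.pi,np.pi/24):
    pr=[int(g[int(round(c[1]+r*np.sin(t))),int(round(c[0]+r*np.cos(t)))]) for r in range(14,34)]
    if len(o)+len(ri)==0 or t in(0,): print(pr)
    d=[r for r,v in zip(range(14,34),pr) if v<95 and r>=19]
    if d: 
        ri.append(onz(W,c+(d[0]-.5)*np.array([np.cos(t),np.sin(t)]),71)[:2]);o.append(onz(W,c+(d[-1]+.5)*np.array([np.cos(t),np.sin(t)]),5)[:2])
for n,P in(("rim",ri),("ring outer",o)):
    P=np.array(P)
    for k in range(3):
        A=np.c_[2*P,np.ones(len(P))];s=np.linalg.lstsq(A,(P**2).sum(1),rcond=None)[0];R=np.sqrt(s[2]+s[:2]@s[:2]);e=abs(np.linalg.norm(P-s[:2],axis=1)-R);P=P[e<=max(1.2,2*np.median(e))]
    print(n,s[:2].round(1),R.round(1),len(P))
go(650,-255,190,0)
E
```

```text
[531.3  69.2 200. ] [-1.572 -0.002 -0.002]
[[149. 228.]
 [256. 114.]
 [121. 109.]
 [ -0.  86.]]
[147, 146, 125, 116, 108, 185, 220, 211, 131, 71, 95, 200, 203, 157, 141, 144, 147, 145, 136, 201]
rim [452.8  69.2] 27.3 48
ring outer [453.5  68.2] 35.1 48
from [530.7  69.2 199.7] yaw -0.002 shift [ 0.1199  0.0103 -0.324 ] twist -0.002 j6 -1.51 t 38.4 F [-0.2 -0.1 -0.3] gap 93.6
```

The tumbler is now within about 1 mm of its circle, with radii 27.3 and 35.1 fitting the given sizes. Next I'll check the red bauble's cap from above.

>>> {"op": "play_rows", "data": {
  "series": [
    [[0.01,0,-0.03],0,0],
    [[0.025,0,-0.07],0,0],
    [[0.04,0,-0.11],0,0],
    [[0.055,0,-0.15],0,0],
    [[0.07,0,-0.19],0,0],
    [[0.085,0,-0.23],0,0],
    [[0.1,0,-0.27],0,0],
    [[0.115,0,-0.305],0,0],
    [[0.12,0,-0.324],0,0],
    [[0.12,0,-0.324],0,0],
    [[0.12,0,-0.324],0,0]
  ]
}}

```text
clock: 39.5
eef_pos: [649.4, -254.4, 199.5]
eef_rot: [-1.571, 0.0, -0.002]
wrist_force: [0.1, 1.0, 0.4]
finger_gap: 94.2
```

```bash
python3 snap.py w13; python3 - <<'E'
from ball import *
W=pickle.load(open("w13.pkl","rb"));im=cv2.imread("pics/w13.png");h=cv2.cvtColor(im,cv2.COLOR_BGR2HSV)
x,y=proj(W,[[604.4,-275,71]])[0].astype(int);print("expect cap",x,y)
b=cv2.inRange(h,(11,80,60),(35,255,255))
for c,s in comps(b[y-14:y+14,x-14:x+14],8):print("cap",c+[x-14,y-14],s,onz(W,c+[x-14,y-14],70).round(1))
x,y=proj(W,[[604.4,-275,10]])[0].astype(int);lin(W,im,"red",(x-45,y-45,x+45,y+45))
E
```

```text
[ 649.4 -254.4  199.5] [-1.571  0.    -0.002]
[[354. 156.]
 [498.  22.]
 [398.  -3.]
 [237. -16.]]
expect cap 239 141
cap [241.9 141.4] [13 10  9 10 75] [ 604.3 -272.2   70. ]
red lining ((604.4979248046875, -274.2405090332031), (87.48123168945312, 87.32073211669922), 1.5924335718154907)
```

The red cap is within about 2 mm of its pocket centre, so the bauble is upright. Nothing is touching the robot, so I'll hand in.

```bash
python3 -c "
from cell import manip
s=manip.read_state();print(s['clock'],s['wrist_force'],s['eef_pos']);print(manip.sign_off())"
```

```text
39.55 [ 0.13501638 -0.27603418  0.20218192] [ 649.63054692 -253.90010492  200.04139794]
the job is handed in; nothing more can be done
None
```

All four pieces are in their trays, set down in the order stand, tumbler, red bauble, blue bauble. The job was handed in at about 39.6 s with the arm clear and the glue bottle upright.

**Last checks**
- **Stand:** about 1 mm from the rectangle's centre and about 0.02 rad from its line, measured just after placing.
- **Tumbler:** about 1.2 mm from its circle. It first landed about 3.3 mm off, so after placing the blue bauble I regripped it, shifted it and measured it again.
- **Red bauble:** cap up, with the cap about 2–3 mm from the pocket centre, which suggests a tilt of a few degrees.
- **Blue bauble:** cap up, with the cap about 2 mm from the pocket centre. I checked it only from an angle.

**What went wrong or disagreed**
- **Fingertip height:** the open fingertips sit about 29 mm higher than the reported TCP. My first red grip therefore held the ball too high.
- **Red bauble slip:** when I set it down on the table to regrip, the fingers slid over its top at 22 N a finger, with 18 N showing at the wrist. That is below the stated crack limits and the ball looked intact, but I could not check it for cracks.
- **Position readings:** the arm's reported positions varied by about 1 mm between readings.

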